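# Lean the washed slate back on the drying rack

### The arm

A 6-joint arm with a two-finger parallel gripper is mounted at the origin on the work surface. World frame = base frame: x ahead of the robot, y to its left, z up, the work surface at z = 0. Lengths are in m, angles in rad, forces in N, time in s.
With the tool pointing down it reaches from about 0.3 to 0.875 m from the base axis. Payload 6.4 kg.
Tool frame: the origin (TCP) lies midway between the tips of the shut fingers; the grasp point (between the pads) lies 19 mm behind it; z points along the fingers, y is the line along which they close (so a half turn about z gives the same grasp; the last joint's range is limited). The gripper opens to 85 mm and grips with 20 to 120 N. Pads are 22 mm wide; open, the fingers measure 114 mm over their backs; the gripper's body (76 mm by 85 mm) begins 54 mm behind the grasp point. The pads swing forward as they close: fully open they stand 13 mm farther back than shut.
Start: joints at [1.065, 0.181, 1.607, -0, 1.354, -0.206], TCP at [0.17, 0.549, 0.231] pointing down, gripper open.
Joint ranges: [-2.99, 2.99], [-0.89, 2.07], [0.3, 2.58], [-1.14, 4.28], [0, 2.63], [-3.12, 3.12]. Speed limits (rad/s): [2.57, 2.57, 3.01, 3.14, 3.14, 3.14].

### API

Orientations are given as a unit quaternion [w, x, y, z].
In Python, from bench import get_obs, camera, hand_in gives the robot as it stands.
- The arm moves only by the tool carry_out, never from a script. Its argument "plan" is a list that holds one entry, the list of rows, each a list of 7 numbers: the shift along the world's x, y, z in m, then the turn, a rotation vector about the world's x, y, z in rad, then the opening, from 0 (shut) to 1 (fully open). In form: [[[x, y, z, rx, ry, rz, hand], ...]]. A call has exactly 5 rows; each row is the pose to reach, as a shift and turn from the pose commanded when the call began; what a row does not reach only later rows make up. A row lasts 1/12 s, in which the tool goes at most 41.7 mm and 7.16 degrees, less where a joint would pass 70% of its speed; a pose out of reach is approached as far as the arm can. A call with a gripper value outside its range is refused whole. The fingers move at their own pace and stop on an object; the grip force is fixed at half the most. Time passes only in rows, so rows that repeat a pose let the fingers close, or fill a call up. It gives the time, the measured TCP pose, the force, the opening and the grip force at its end, in the units of the state.
- get_obs(): the state, without advancing time (a new reading comes with each control period).
- camera(name): name is "side" or "top" or "wrist"; returns a dict with "pixels" (420x560x3 uint8, red, green, blue), "z_map" (420x560 float32, m along the optical axis (not along the pixel's ray), 0 where there is no reading), "camera_matrix" (3x3 intrinsics, pixels), "k1" (the pictures are not rectified: a ray, as slopes to the right and down, at radius r is drawn at 1 + k1 r^2 times it, then the intrinsics apply), "cam_to_world" (4x4, takes a point from camera to world coordinates). Camera axes: x right, y up, looking along -z (the intrinsics and any distortion apply to the point x, -y, -z); pixel columns grow to the right and rows downward; lengths in m; the calibration is good to about 2 mm. A picture is of the moment at which its call begins.
- hand_in(): hands the job in; it is judged then, once.
The state is a dict: "time_s": time; "q": joint angles; "dq": joint speeds; "joint_efforts": joint torques, N m; "eef_pos": TCP position; "eef_rot": TCP orientation; "wrist_force": force on the tool from outside, world axes, zero at the start; "torque": the same for the moment, N m; "opening": opening from 0.0 (shut) to 1.0 (fully open); "grasp_force": force on a finger pad.
Only numpy, scipy, OpenCV 4.12 (cv2) and the standard library are available. Lean on these libraries where they do the work, as an engineer would, in place of code of your own. Each camera call takes 0.05 s, during which the arm holds its last target. There are 200 camera calls.

### The job

The slate standing in the groove of the drying rack has drained on one face and now has to lean the other way. First push the rack's sliding backrest all the way out to its end stops, while the slate still leans on the low front rest; then tip the slate over so that it leans back against the backrest with its foot still in the groove. Ease it down gently instead of letting it fall, and leave the tub, the moss ball holder and the scoop where they are.

Things in the scene. Friction and masses are not known exactly. Their poses are not given: they have to be found in the camera images.
- rack: Fixed white drying rack: base plate 260 (x) x 340 (y) x 12 mm; origin at the centre of its underside, on the table; z up; its +x points from the low front rest (robot side) to the sliding backrest. Two slim rails along x at y = +-125 mm carry the backrest; small dark end stops stand on them at the +x end.
- groove (a point): Middle of the floor of the groove that holds the slate's foot, 12 mm above the table, at the rack's x = -45 mm, y = 0. The groove runs along the rack's y, 24 mm wide inside, between two lips 6 mm thick, 10 mm high, 200 mm long.
- front_rest (a point): Middle of the fixed front rest's bar, on its axis: a steel hoop, 10 mm round, 110 mm wide along the rack's y, at the rack's x = -74 mm, 100 mm above the table.
- backrest (a joint): Slide of the backrest along the rack's +x, in m: 0 = nearest the groove, 0.060 = against the end stops. Dry friction about 4 N; stays where left. The backrest is an aluminium crossbar, 12 mm round, 332 mm long along the rack's y, on two uprights 10 mm round at y = +-125 mm; the bar's ends reach y = +-166 mm, well beyond the slate, and can be pushed there.
- bar_mid (a point): Middle of the backrest's crossbar, on the bar's axis, 120 mm above the table; in the rack's frame at x = -35 mm + the joint value, y = 0.
- slate: Loose dark grey slate slab, 10 mm thick (its x), 130 wide (y), 200 tall (z), 0.45 to 0.85 kg; origin = centre of its bottom face. At first its foot is in the groove and it leans 12 degrees towards the rack's -x on the front rest, up to 12 mm off the middle along y. On the slid-out backrest it leans about 25 to 31 degrees towards the rack's +x.
- slate_top (a point): Centre of the slate's top edge face, 200 mm from its foot along its z.
- slate_foot (a point): Centre of the slate's bottom edge face (same point as the slate's origin).
- tub: Bystander: closed blue plastic tub, 108 x 108 x 70 mm, origin at the centre of its underside. Leave alone.
- moss_holder: Bystander: white ceramic moss ball holder with a green ball on it, 80 mm across and 98 mm tall, origin at the centre of its underside. Leave alone.
- scoop: Bystander: black plastic gravel scoop lying flat, pan 85 x 70 x 32 mm with a 100 mm handle to its -x, origin at the centre of the pan's underside. Leave alone.
Mind the look-alikes: they are no part of the job. Leave any brown or yellow look-alike of the slate alone.

How it is judged:
On the way, in this order (a step that is already met when the one before it is completed fails the run):
1. the backrest is at its end stops (within 3 mm) while the slate still leans on the front rest (value of joint backrest above 0.057 m and x of slate_top in the frame of rack below -0.06 m), for 0.2 s.
2. the slate leans back over the backrest with its foot in the groove (x of slate_top in the frame of rack above 0.02 m and angle between slate's own z axis and vertical above 0.38 rad and z of slate_foot in the frame of rack below 0.02 m), for 0.2 s.
At the end, for the whole second after the job is handed in: The backrest is within 3 mm of its end stops; the slate leans on it at 22 to 35 degrees from upright towards the backrest side, square to the rack within 7 degrees, its foot in the groove and within 50 mm of the rack's middle along y, at rest; the bystanders have not moved more than 25 mm (all of step 2 and value of joint backrest above 0.057 m and angle between slate's own z axis and vertical below 0.61 rad and x of slate_foot in the frame of rack between -0.059 and -0.031 m and y of slate_foot in the frame of rack between -0.05 and 0.05 m and angle between the y axis of slate and the y axis of rack, either way round below 0.12 rad and linear speed of slate below 0.02 m/s and angular speed of slate below 0.1 rad/s); the robot touches nothing.
It fails at once if the slate falls or is flung over (turns faster than 2.8 rad/s) instead of being eased down (angular speed of slate above 2.8 rad/s).
It fails at once if a bystander is moved more than 25 mm (distance of any of tub, moss_holder, scoop from where it was at the start of the episode above 0.025 m).
It also fails if it takes over 58 s, if anything falls off the work surface, if the arm or the gripper's body presses on something with over 40 N, if the wrist force passes 120 N, or if a joint passes its speed limit or range.

## Working session

There is one attempt and no reset: what is moved stays moved. The work goes in short steps, Python scripts to look and compute and a tool call to move; the robot and the scene stay as the last step left them, time stands still between calls to the robot, and variables do not carry over. Pictures are saved under pics/ and viewed, at most 10 in all, crops included, and the job is handed in when it is done.

Besides the shell and the picture viewer there is one more tool, called as a command line: name --argument value ..., lists and objects as JSON in quotes. carry_out: Moves the arm, as the interface text tells. Its arguments: {"type":"object","properties":{"plan":{"type":"array","items":{"type":"array","items":{"type":"array","items":{"type":"number"}}}}},"required":["plan"]}

```bash
ls; mkdir -p pics; cat > h.py <<'E'
import numpy as np, cv2
from bench import get_obs, camera, hand_in
def cloud(c):
    h,w=c['z_map'].shape; v,u=np.mgrid[:h,:w].astype(np.float64)
    K=c['camera_matrix'];k=c['k1']
    p=cv2.undistortPoints(np.stack([u,v],-1).reshape(-1,1,2),K,np.array([k,0,0,0,0.])).reshape(h,w,2)
    z=c['z_map']; P=np.stack([p[...,0]*z,-p[...,1]*z,-z],-1)
    T=c['cam_to_world']; W=P@T[:3,:3].T+T[:3,3]; W[z==0]=np.nan
    return W
def save(c,n): cv2.imwrite('pics/'+n,c['pixels'][...,::-1])
E
python3 - <<'E'
from h import *
ims=[]
for n in ['side','top']:
    c=camera(n); np.savez('/tmp/'+n,**{k:c[k] for k in c}); save(c,n+'0.png'); print(n,c['cam_to_world'][:3].round(2).tolist(),c['k1'])
o=get_obs();print(o['time_s'],o['eef_pos'],o['eef_rot'])
E
```

```text
pics
side [[1.0, 0.03, -0.05, 0.37], [-0.05, 0.7, -0.71, -0.84], [0.02, 0.71, 0.7, 1.1]] -0.09657676309449958
top [[-0.02, 1.0, -0.05, 0.38], [-1.0, -0.02, -0.01, 0.09], [-0.01, 0.05, 1.0, 1.32]] -0.10893219924066035
0.1 [0.16953528 0.54890385 0.23045812] [-2.98684837e-04  1.49333284e-01  9.88786573e-01 -7.70971576e-04]
```

View pics/side0.png

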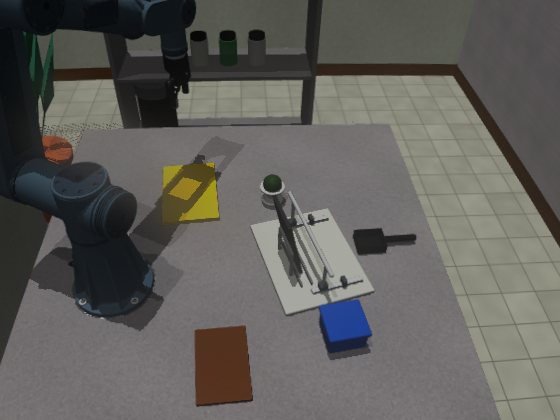

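View pics/top0.png

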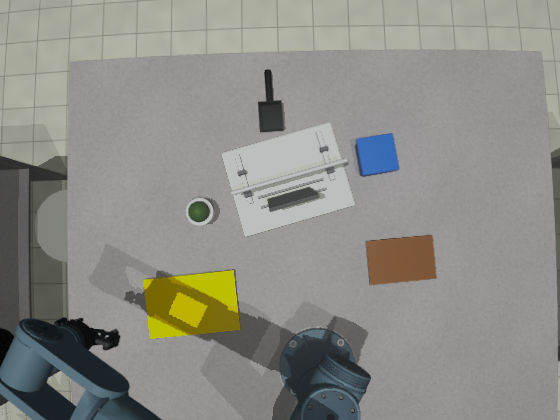

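The side view shows the rack at (310,258), with the dark slate in it at (288,235) and the backrest bar at (312,235). In the top view the slate is at (293,198) and the bar at (288,178).

Things that could be taken for the slate are the brown slab (top 400,260; side 222,365), the yellow sheet (top 190,305; side 190,190) and the black scoop (top 270,115). By the description, the slate is the dark grey slab in the rack.

```bash
python3 - <<'E'
from h import *
L={n:dict(np.load('/tmp/%s.npz'%n)) for n in['side','top']}
t=L['top'];W=cloud(t);px=t['pixels'].astype(int)
m=(px.min(-1)>150)&(abs(W[...,2]-.012)<.012)
n,lab,st,ce=cv2.connectedComponentsWithStats(m.astype(np.uint8)); i=1+st[1:,4].argmax()
# use convex hull of plate
P=W[(lab==i)][:,:2]; r=cv2.minAreaRect(P.astype(np.float32)); print('rect',r, 'z',np.median(W[lab==i][:,2]))
b=cv2.boxPoints(r)
# long edge = rack y
e=[b[1]-b[0],b[2]-b[1]]; x=min(e,key=np.linalg.norm); x=x/np.linalg.norm(x); x=x if x[0]>0 else -x
R=np.array([[x[0],-x[1]],[x[1],x[0]]]); c=b.mean(0); print('c',c,'yaw',np.arctan2(x[1],x[0]))
np.savez('/tmp/rack',R=R,c=c)
for k in L:
    W=cloud(L[k]);px=L[k]['pixels'].astype(int); Q=(W[...,:2]-c)@R; z=W[...,2]
    inn=(abs(Q[...,0])<.13)&(abs(Q[...,1])<.175)
    br=px.mean(-1)
    s=inn&(z>.03)&(z<.25)&(br<90)
    print(k,'slate n',s.sum(),'x',np.percentile(Q[s][:,0],[1,50,99]),'y',np.percentile(Q[s][:,1],[1,5,50,95,99]),'z',np.percentile(z[s],[1,50,99]))
    top=s&(z>.185); print(' top',Q[top].mean(0) if top.any() else 0, np.ptp(Q[top],0))
    for y0 in(-.15,-.1,.1,.15):
        bar=inn&(abs(z-.12)<.015)&(abs(Q[...,1]-y0)<.02)&(Q[...,0]>-.09); print(' bar',y0,bar.sum(),np.median(Q[bar],0),np.percentile(z[bar],95) if bar.any() else 0)
    bl=(px[...,2]>px[...,0]+60)&(z>.05); print(' tub',np.percentile(Q[bl],[2,98],axis=0),np.median(z[bl]))
t=L['side'];print()
im=t['pixels'][170:320,230:400,::-1];cv2.imwrite('pics/crop1.png',cv2.resize(im,None,fx=4,fy=4,interpolation=3))
W=cloud(L['top']);g=W[212,200];print('moss',g,(g[:2]-c)@R); g=W[115,270];print('scoop',g,(g[:2]-c)@R)
E
```

```text
rect ((0.6331111192703247, 0.08892984688282013), (0.14208760857582092, 0.3664271831512451), 14.685523986816406) z 0.010838790540151688
c [0.6331111  0.08892985] yaw 0.2563108
side slate n 349 x [-0.10185871 -0.08684458  0.12815534] y [-0.13593804 -0.13384765 -0.02937472  0.13018297  0.13664962] z [0.03009921 0.03816999 0.12035378]Traceback (most recent call last):
  File "<stdin>", line 19, in <module>
    return _methods._ptp(a, axis=axis, out=out, **kwargs)
           ~~~~~~~~~~~~~^^^^^^^^^^^^^^^^^^^^^^^^^^^^^^^^^
    umr_maximum(a, axis, None, out, keepdims),
    ~~~~~~~~~~~^^^^^^^^^^^^^^^^^^^^^^^^^^^^^^
ValueError: zero-size array to reduction operation maximum which has no identity
```

```bash
cat > m.py <<'E'
from h import *
L={n:dict(np.load('/tmp/%s.npz'%n)) for n in['side','top']}
t=L['top'];W=cloud(t);px=t['pixels'].astype(int)
m=(px.min(-1)>150)&(abs(W[...,2]-.012)<.012)
m[:115]=0;m[245:]=0;m[:,:218]=0;m[:,358:]=0
m=cv2.morphologyEx(m.astype(np.uint8),cv2.MORPH_OPEN,np.ones((5,5)))>0
P=W[m][:,:2]; r=cv2.minAreaRect(P.astype(np.float32)); print('rect',r, 'z',np.median(W[m][:,2]))
b=cv2.boxPoints(r)
e=[b[1]-b[0],b[2]-b[1]]; x=min(e,key=np.linalg.norm); x=x/np.linalg.norm(x); x=x if x[0]>0 else -x
R=np.array([[x[0],-x[1]],[x[1],x[0]]]); c=b.mean(0); print('c',c,'yaw',np.arctan2(x[1],x[0]))
np.savez('/tmp/rack',R=R,c=c)
for k in L:
    W=cloud(L[k]);px=L[k]['pixels'].astype(int); Q=(W[...,:2]-c)@R; z=W[...,2]
    inn=(abs(Q[...,0])<.135)&(abs(Q[...,1])<.175)
    br=px.mean(-1)
    s=inn&(z>.13)&(z<.26)
    print(k,'slate n',s.sum(),'y',np.percentile(Q[s][:,1],[0,5,50,95,100]),'z',np.percentile(z[s],[1,50,99]))
    for a in(.13,.15,.17,.19):
        q=s&(abs(z-a-.005)<.01); print('  z',a,q.sum(),np.median(Q[q],0) if q.any() else 0,np.ptp(Q[q],0) if q.any() else 0)
    for y0 in(-.15,-.1,.1,.15):
        bar=inn&(abs(z-.12)<.012)&(abs(Q[...,1]-y0)<.02); print(' bar',y0,bar.sum(),np.median(Q[bar],0),np.median(z[bar]))
    bl=(px[...,2]>px[...,0]+60)&(z>.06); print(' tub',np.percentile(Q[bl],[2,98],axis=0),np.median(z[bl]))
t=L['side']
im=t['pixels'][170:320,230:400,::-1];cv2.imwrite('pics/crop1.png',cv2.resize(im,None,fx=4,fy=4,interpolation=3))
W=cloud(L['top']);g=W[212,200];print('moss',g,(g[:2]-c)@R); g=W[115,270];print('scoop',g,(g[:2]-c)@R)
E
python3 m.py
```

```text
rect ((0.553600013256073, 0.0722702145576477), (0.261060506105423, 0.34011486172676086), 14.739013671875) z 0.010832236227701575
c [0.5536     0.07227021] yaw 0.25724435
side slate n 349 y [-0.05870802 -0.057108   -0.01172217  0.06470387  0.14621315] z [0.13076536 0.19529194 0.21226935]
  z 0.13 42 [-0.07606195 -0.01163832] [0.07025261 0.20397015]
  z 0.15 50 [-0.07932739 -0.03246425] [0.01355035 0.1269848 ]
  z 0.17 57 [-0.08387953 -0.03298025] [0.0121279  0.12829422]
  z 0.19 61 [-0.08803352 -0.03302991] [0.01410376 0.1321432 ]
 bar -0.15 62 [-0.00981951 -0.1497834 ] 0.12414202379431949
 bar -0.1 55 [-0.0109618  -0.10064277] 0.12454156957302498
 bar 0.1 42 [-0.01093699  0.09837058] 0.12484139455941295
 bar 0.15 30 [-0.01071138  0.14510374] 0.1253380444142645
 tub [[-0.06353314 -0.31717231]
 [ 0.03954002 -0.21422569]] 0.07041293495730727
top slate n 417 y [-0.13435527 -0.04857195  0.01023792  0.06903606  0.13400614] z [0.13112619 0.20351813 0.21185902]
  z 0.13 39 [-0.06809784  0.01081357] [0.05938953 0.26836141]
  z 0.15 53 [-0.07206066  0.00546129] [0.00477323 0.12642316]
  z 0.17 54 [-0.07636535  0.01441253] [0.00473726 0.12646571]
  z 0.19 103 [-0.08246272  0.01285006] [0.01477808 0.12650896]
 bar -0.15 55 [-0.01013368 -0.14766832] 0.12287706101533935
 bar -0.1 66 [-0.01018966 -0.09981697] 0.12319046838391612
 bar 0.1 67 [-0.01059995  0.10037531] 0.12304786234730147
 bar 0.15 58 [-0.01034244  0.14697031] 0.12318030661796675
 tub [[-0.06289932 -0.31338452]
 [ 0.04002048 -0.20928003]] 0.06875913531668942
moss [0.45477038 0.31759034 0.09251701] [-0.03316412  0.26239171]
scoop [0.7455803  0.11969161 0.0064693 ] [ 0.19772792 -0.00298198]
```

View pics/crop1.png

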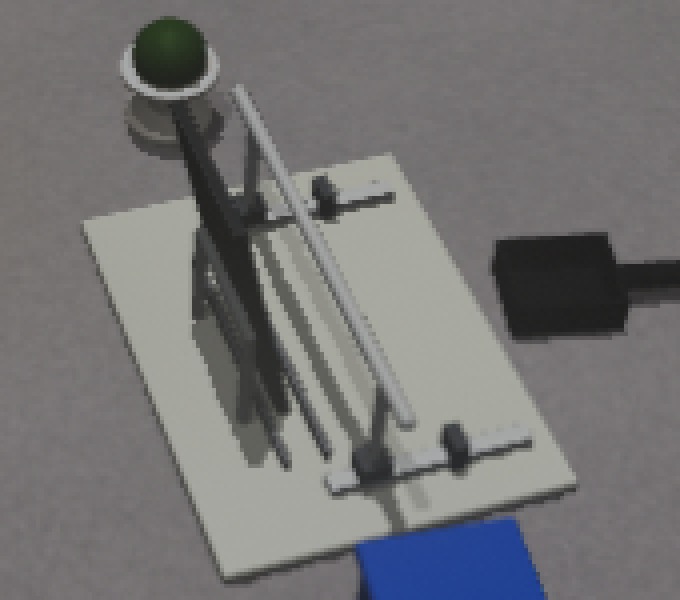

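The crop shows the dark slate leaning on the front hoop, with the backrest bar about halfway along its rails (joint near 0.025). The rack yaw is 14.7°, and its 261 x 340 mm rectangle matches the given size. The slate leans 12° with its foot centre near rack x=-0.046, y=+0.007. I'll push the bar's +y end with shut fingers.

carry_out --plan '[[[0.03,-0.03,0,0,0,-0.1,0],[0.06,-0.06,0,0,0,-0.2,0],[0.08,-0.09,0,0,0,-0.3,0],[0.1,-0.11,0,0,0,-0.4,0],[0.12,-0.13,0,0,0,-0.507,0]]]'

```text
time_s: 0.52
eef_pos: [0.2904, 0.4177, 0.2309]
eef_rot: [-0.0, 0.395, 0.919, -0.0]
wrist_force: [0.7, 0.2, 0.0]
opening: 0.301
grasp_force: 0.0
```

carry_out --plan '[[[0.03,-0.03,0,0,0,-0.1,0],[0.06,-0.06,0,0,0,-0.2,0],[0.08,-0.09,0,0,0,-0.3,0],[0.1,-0.11,0,0,0,-0.4,0],[0.12,-0.13,0,0,0,-0.507,0]]]'

```text
time_s: 0.93
eef_pos: [0.4105, 0.2876, 0.231]
eef_rot: [-0.0, 0.613, 0.79, -0.0]
wrist_force: [-0.1, 0.8, -0.0]
opening: 0.001
grasp_force: 0.0
```

carry_out --plan '[[[0.02,-0.03,0,0,0,0,0],[0.04,-0.06,0,0,0,0,0],[0.064,-0.088,0,0,0,0,0],[0.064,-0.088,0,0,0,0,0],[0.064,-0.088,0,0,0,0,0]]]'

```text
time_s: 1.35
eef_pos: [0.4745, 0.1998, 0.2308]
eef_rot: [-0.0, 0.612, 0.791, -0.0]
wrist_force: [-0.9, 0.5, 0.2]
opening: 0.0
grasp_force: 0.0
```

```bash
cat > s.py <<'E'
from h import *
from scipy.spatial.transform import Rotation as Ro
def st():
    o=get_obs();r=np.load('/tmp/rack.npz');R,c=r['R'],r['c'];p=np.array(o['eef_pos'])
    M=Ro.from_quat(o['eef_rot'],scalar_first=True).as_matrix()
    R3=np.eye(3);R3[:2,:2]=R
    print('t',o['time_s'],'rackxy',((p[:2]-c)@R).round(4),'z',p[2].round(4),'tooly',(R3.T@M[:,1]).round(3),'toolz',(R3.T@M[:,2]).round(3),'F rack',(R3.T@o['wrist_force']).round(1),'op',np.round(o['opening'],3),'g',np.round(o['grasp_force'],1))
    print('world',p.round(4),'q',np.round(o['q'],2))
    return o,R3,c
if __name__=='__main__': st()
E
python3 s.py
```

```text
t 1.35 rackxy [-0.044   0.1435] z 0.2308 tooly [ 1.    -0.004 -0.001] toolz [-0.001  0.    -1.   ] F rack [-0.7  0.7  0.2] op 0.0 g 0.0
world [0.4745 0.1998 0.2308] q [ 0.17  0.05  1.76  0.    1.34 -0.09]
```

carry_out --plan '[[[0,0,-0.035,0,0,0,0],[0,0,-0.07,0,0,0,0],[0,0,-0.1,0,0,0,0],[0,0,-0.12,0,0,0,0],[0,0,-0.13,0,0,0,0]]]'

```text
time_s: 1.77
eef_pos: [0.4705, 0.2021, 0.0979]
eef_rot: [-0.002, 0.61, 0.792, -0.002]
wrist_force: [-0.4, 0.4, -0.0]
opening: 0.003
grasp_force: 0.0
```

carry_out --plan '[[[0.006,0.0015,0,0,0,0,0],[0.012,0.003,0,0,0,0,0],[0.017,0.0045,0,0,0,0,0],[0.021,0.0055,0,0,0,0,0],[0.025,0.0065,0,0,0,0,0]]]'

```text
time_s: 2.18
eef_pos: [0.4994, 0.2085, 0.1025]
eef_rot: [0.0, 0.611, 0.792, 0.0]
wrist_force: [-5.2, 1.3, 2.0]
opening: -0.002
grasp_force: 2.2
```

```bash
python3 s.py
```

```text
t 2.1833 rackxy [-0.0177  0.1455] z 0.1025 tooly [1.    0.    0.001] toolz [ 0.001  0.    -1.   ] F rack [-4.7  2.5  2. ] op -0.002 g 2.2
world [0.4994 0.2085 0.1025] q [ 0.18  0.26  1.8   0.    1.09 -0.08]
```

carry_out --plan '[[[0.005,0.001,0,0,0,0,0],[0.01,0.0025,0,0,0,0,0],[0.014,0.0035,0,0,0,0,0],[0.017,0.0045,0,0,0,0,0],[0.019,0.005,0,0,0,0,0]]]'

```text
time_s: 2.6
eef_pos: [0.5186, 0.213, 0.1018]
eef_rot: [0.0, 0.611, 0.792, 0.0]
wrist_force: [-4.5, -0.2, 2.4]
opening: 0.001
grasp_force: 2.1
```

```bash
python3 s.py
```

```text
t 2.6 rackxy [0.0019 0.145 ] z 0.1018 tooly [ 1.    -0.     0.001] toolz [ 0.001 -0.    -1.   ] F rack [-4.4  0.9  2.4] op 0.001 g 2.1
world [0.5186 0.213  0.1018] q [ 0.18  0.3   1.75 -0.    1.09 -0.08]
```

carry_out --plan '[[[0.002,0.0005,0,0,0,0,0],[0.004,0.001,0,0,0,0,0],[0.005,0.0013,0,0,0,0,0],[0.006,0.0015,0,0,0,0,0],[0.007,0.0018,0,0,0,0,0]]]'

```text
time_s: 3.02
eef_pos: [0.5215, 0.2137, 0.1011]
eef_rot: [-0.002, 0.61, 0.792, -0.003]
wrist_force: [-21.2, -6.7, 17.7]
opening: -0.003
grasp_force: 11.4
```

```bash
python3 s.py
```

```text
t 3.0167 rackxy [0.005 0.145] z 0.1011 tooly [ 1.     0.    -0.008] toolz [-0.008 -0.    -1.   ] F rack [-22.2  -1.1  17.7] op -0.003 g 11.4
world [0.5215 0.2137 0.1011] q [ 0.18  0.31  1.73 -0.    1.11 -0.08]
```

The force jumped from 4.5 N to 22 N, so the bar is on its end stops. I'll back off, rise, and check from above.

carry_out --plan '[[[-0.01,-0.0025,0,0,0,0,0],[-0.025,-0.006,0,0,0,0,0],[-0.025,-0.006,0.03,0,0,0,0],[-0.025,-0.006,0.07,0,0,0,0],[-0.025,-0.006,0.11,0,0,0,0]]]'

```text
time_s: 3.43
eef_pos: [0.4995, 0.2083, 0.2117]
eef_rot: [-0.0, 0.611, 0.792, -0.0]
wrist_force: [0.9, 0.3, -0.4]
opening: -0.0
grasp_force: 0.0
```

carry_out --plan '[[[0,0,0.04,0,0,0,0.5],[0,0,0.08,0,0,0,0.5],[0,0,0.1,0,0,0,0.5],[0,0,0.1,0,0,0,0.5],[0,0,0.1,0,0,0,0.5]]]'

```text
time_s: 3.85
eef_pos: [0.5012, 0.2087, 0.313]
eef_rot: [0.002, 0.611, 0.792, 0.002]
wrist_force: [0.2, -1.0, -0.1]
opening: 0.503
grasp_force: 0.0
```

```bash
cat > look.py <<'E'
from s import *
o,R3,c=st();R=R3[:2,:2]
for k in('side','top'):
    C=camera(k);W=cloud(C);Q=(W[...,:2]-c)@R;z=W[...,2];br=C['pixels'].mean(-1)
    for y0 in(-.15,-.1,.1,.15):
        b=(abs(z-.12)<.012)&(abs(Q[...,1]-y0)<.02)&(abs(Q[...,0])<.1);print(k,'bar',y0,b.sum(),np.median(Q[b][:,0]).round(4) if b.any() else 0)
    for a in(.145,.165,.185,.205):
        q=(abs(z-a)<.008)&(abs(Q[...,1])<.09)&(abs(Q[...,0])<.15)&(br<110)
        if q.any(): print(k,'slate z',a,q.sum(),'x',np.percentile(Q[q][:,0],[10,50,90]).round(4),'y',np.percentile(Q[q][:,1],[0,100]).round(4),'slope',np.polyfit(Q[q][:,1],Q[q][:,0],1)[0].round(3))
    import sys
    if len(sys.argv)>1: save(C,sys.argv[1]+k+'.png')
E
python3 look.py
```

```text
t 3.85 rackxy [-0.0159  0.1453] z 0.313 tooly [ 1.    -0.001  0.005] toolz [ 0.005 -0.001 -1.   ] F rack [-0.1 -1.  -0.1] op 0.503 g 0.0
world [0.5012 0.2087 0.313 ] q [ 0.18  0.05  1.59 -0.    1.5  -0.08]
side bar -0.15 63 0.0236
side bar -0.1 58 0.0236
side bar 0.1 47 0.0234
side bar 0.15 32 0.0241
side slate z 0.145 38 x [-0.0793 -0.0772 -0.0711] y [-0.0566  0.0714] slope -0.039
side slate z 0.165 45 x [-0.0839 -0.0817 -0.0756] y [-0.0581  0.0687] slope -0.046
side slate z 0.185 42 x [-0.0878 -0.086  -0.0802] y [-0.058   0.0759] slope -0.038
side slate z 0.205 167 x [-0.091  -0.0872 -0.0829] y [-0.059   0.0735] slope -0.001
top bar -0.15 54 0.0234
top bar -0.1 67 0.0233
top bar 0.1 36 0.0226
top bar 0.15 0 0
top slate z 0.145 35 x [-0.0711 -0.0702 -0.0689] y [-0.0535  0.0723] slope -0.003
top slate z 0.165 39 x [-0.0755 -0.0742 -0.0732] y [-0.0532  0.0728] slope -0.002
top slate z 0.185 44 x [-0.0801 -0.0786 -0.0773] y [-0.0528  0.0734] slope 0.0
top slate z 0.205 225 x [-0.0918 -0.0874 -0.0828] y [-0.0533  0.0751] slope -0.003
```

The slate has not moved, and the bar reads 0.0235 in both views, consistent with the stops within the camera bias. Next I align the gripper with the slate above its top edge.

carry_out --plan '[[[-0.012,-0.035,0,0.01,-0.04,0,0.5],[-0.024,-0.07,0,0.021,-0.081,0,0.5],[-0.036,-0.105,0,0.032,-0.121,0,0.5],[-0.048,-0.135,-0.004,0.043,-0.162,0,0.5],[-0.055,-0.155,-0.007,0.0533,-0.2025,0,0.5]]]'

```text
time_s: 4.37
eef_pos: [0.4431, 0.052, 0.3018]
eef_rot: [0.063, 0.608, 0.787, 0.082]
wrist_force: [0.1, 0.2, -0.2]
opening: 0.498
grasp_force: 0.0
```

carry_out --plan '[[[0,0,0,0,0,0,0.5],[0.004,0.001,-0.02,0,0,0,0.5],[0.0075,0.002,-0.037,0,0,0,0.5],[0.0103,0.0027,-0.05,0,0,0,0.5],[0.0103,0.0027,-0.05,0,0,0,0.5]]]'

```text
time_s: 4.78
eef_pos: [0.4532, 0.0571, 0.2498]
eef_rot: [0.06, 0.608, 0.788, 0.081]
wrist_force: [-0.8, -0.1, 0.1]
opening: 0.501
grasp_force: 0.0
```

```bash
python3 s.py; python3 -c "
from h import *
save(camera('wrist'),'w1.png')"
```

```text
t 4.7833 rackxy [-0.101   0.0108] z 0.2498 tooly [ 0.98  -0.001  0.201] toolz [ 0.201  0.003 -0.98 ] F rack [-0.8  0.1  0.1] op 0.501 g 0.0
world [0.4532 0.0571 0.2498] q [-0.2  -0.27  2.01  0.1   1.22 -0.49]
```

View pics/w1.png

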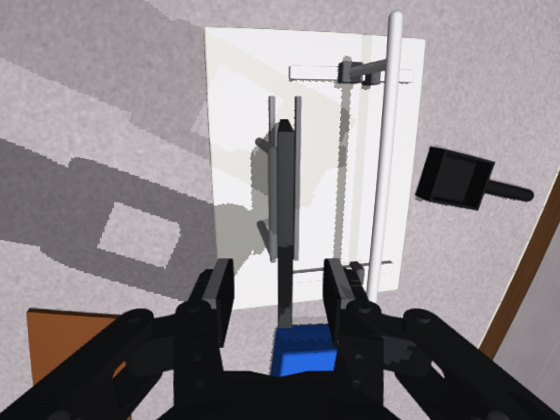

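The wrist view shows the slate (column about 285) between the pads (228 and 330), square to them. Now I descend and close.

carry_out --plan '[[[0.006,0.0015,-0.01,0,0,0,0.5],[0.009,0.002,-0.025,0,0,0,0.5],[0.0125,0.003,-0.04,0,0,0,0.5],[0.016,0.003,-0.055,0,0,0,0.5],[0.019,0.0035,-0.07,0,0,0,0.5]]]'

```text
time_s: 5.25
eef_pos: [0.4748, 0.0602, 0.1843]
eef_rot: [0.064, 0.607, 0.788, 0.083]
wrist_force: [0.1, 0.4, 0.3]
opening: 0.496
grasp_force: 0.0
```

carry_out --plan '[[[0,0,0,0,0,0,0.4],[0,0,0,0,0,0,0.35],[0,0,0,0,0,0,0.3],[0,0,0,0,0,0,0.25],[0,0,0,0,0,0,0.22]]]'

```text
time_s: 5.67
eef_pos: [0.4747, 0.0598, 0.1855]
eef_rot: [0.065, 0.607, 0.788, 0.083]
wrist_force: [0.3, -0.2, 0.6]
opening: 0.218
grasp_force: 0.0
```

```bash
python3 s.py
```

```text
t 5.6667 rackxy [-0.0794  0.008 ] z 0.1855 tooly [0.978 0.    0.21 ] toolz [ 0.21  -0.001 -0.978] F rack [ 0.2 -0.2  0.6] op 0.218 g 0.0
world [0.4747 0.0598 0.1855] q [-0.19 -0.14  2.05  0.1   1.05 -0.49]
```

carry_out --plan '[[[-0.003,-0.001,-0.003,0,0,0,0.22],[-0.003,-0.001,-0.007,0,0,0,0.22],[-0.003,-0.001,-0.007,0,0,0,0.2],[-0.003,-0.001,-0.007,0,0,0,0.17],[-0.003,-0.001,-0.007,0,0,0,0.14]]]'

```text
time_s: 6.08
eef_pos: [0.4712, 0.0588, 0.1773]
eef_rot: [0.064, 0.607, 0.788, 0.083]
wrist_force: [0.6, 0.0, 0.7]
opening: 0.143
grasp_force: 0.0
```

carry_out --plan '[[[0,0,0,0,0,0,0.12],[0,0,0,0,0,0,0.1],[0,0,0,0,0,0,0.06],[0,0,0,0,0,0,0],[0,0,0,0,0,0,0]]]'

```text
time_s: 6.5
eef_pos: [0.4717, 0.0589, 0.1777]
eef_rot: [0.064, 0.607, 0.787, 0.083]
wrist_force: [2.7, -0.2, 0.0]
opening: 0.106
grasp_force: 58.6
```

```bash
python3 s.py
```

```text
t 6.5 rackxy [-0.0826  0.0079] z 0.1777 tooly [ 0.978 -0.     0.209] toolz [ 0.209 -0.    -0.978] F rack [ 2.5 -0.9  0. ] op 0.106 g 58.6
world [0.4717 0.0589 0.1777] q [-0.19 -0.14  2.06  0.11  1.03 -0.49]
```

Gripped at 58 N. Next I lift 3 mm and check, and compute the arc about the foot.

carry_out --plan '[[[0,0,0.001,0,0,0,0],[0.001,0,0.002,0,0,0,0],[0.002,0.0005,0.003,0,0,0,0],[0.002,0.0005,0.003,0,0,0,0],[0.002,0.0005,0.003,0,0,0,0]]]'

```text
time_s: 6.92
eef_pos: [0.4721, 0.0594, 0.1791]
eef_rot: [0.063, 0.607, 0.788, 0.082]
wrist_force: [3.2, -0.7, -8.1]
opening: 0.11
grasp_force: 58.8
```

```bash
python3 s.py; python3 - <<'E'
import numpy as np
th=-.2107;s=.168
for call in range(4):
    for i in range(1,6):
        a=th+.034*i; d=s*np.array([np.sin(a)-np.sin(th),np.cos(a)-np.cos(th)])
        print([round(float(v),4) for v in(d[0]*.9671,d[0]*.2544,d[1],-.2544*.034*i,.9671*.034*i)],end=' ')
    th=a;print(round(np.degrees(th),1))
E
```

```text
t 6.9167 rackxy [-0.0821  0.0083] z 0.1791 tooly [ 0.979 -0.     0.205] toolz [ 0.205  0.001 -0.979] F rack [ 2.9 -1.4 -8.1] op 0.11 g 58.8
world [0.4721 0.0594 0.1791] q [-0.19 -0.14  2.06  0.1   1.04 -0.49]
[0.0054, 0.0014, 0.0011, -0.0086, 0.0329] [0.0109, 0.0029, 0.002, -0.0173, 0.0658] [0.0164, 0.0043, 0.0027, -0.0259, 0.0986] [0.0219, 0.0057, 0.0032, -0.0346, 0.1315] [0.0274, 0.0072, 0.0036, -0.0432, 0.1644] -2.3
[0.0055, 0.0015, 0.0001, -0.0086, 0.0329] [0.011, 0.0029, 0.0001, -0.0173, 0.0658] [0.0166, 0.0044, -0.0002, -0.0259, 0.0986] [0.0221, 0.0058, -0.0006, -0.0346, 0.1315] [0.0276, 0.0072, -0.0013, -0.0432, 0.1644] 7.4
[0.0055, 0.0014, -0.0008, -0.0086, 0.0329] [0.0109, 0.0029, -0.0019, -0.0173, 0.0658] [0.0163, 0.0043, -0.0031, -0.0259, 0.0986] [0.0217, 0.0057, -0.0045, -0.0346, 0.1315] [0.027, 0.0071, -0.0061, -0.0432, 0.1644] 17.1
[0.0052, 0.0014, -0.0018, -0.0086, 0.0329] [0.0104, 0.0027, -0.0037, -0.0173, 0.0658] [0.0156, 0.0041, -0.0059, -0.0259, 0.0986] [0.0206, 0.0054, -0.0082, -0.0346, 0.1315] [0.0256, 0.0067, -0.0107, -0.0432, 0.1644] 26.9
```

The slate's full weight (8 N) is on the gripper and the foot is 1–2 mm up. I start the arc.

carry_out --plan '[[[0.0054,0.0014,0.0011,-0.0086,0.0329,0,0],[0.0109,0.0029,0.002,-0.0173,0.0658,0,0],[0.0164,0.0043,0.0027,-0.0259,0.0986,0,0],[0.0219,0.0057,0.0032,-0.0346,0.1315,0,0],[0.0274,0.0072,0.0036,-0.0432,0.1644,0,0]]]'

```text
time_s: 7.33
eef_pos: [0.499, 0.0666, 0.1826]
eef_rot: [0.01, 0.611, 0.792, 0.014]
wrist_force: [0.8, 0.1, -8.1]
opening: 0.11
grasp_force: 59.0
```

```bash
cat >> s.py <<'E'
    o,R3,c=get_obs(),None,None
    r=np.load('/tmp/rack.npz');R3=np.eye(3);R3[:2,:2]=r['R'];M=R3.T@Ro.from_quat(o['eef_rot'],scalar_first=True).as_matrix()
    p=R3.T@(np.array(o['eef_pos'])-np.r_[r['c'],0]); print('tilt',np.degrees(np.arctan2(-M[0,2],-M[2,2])).round(2),'foot',(p+.168*M[:,2]).round(4))
E
python3 s.py
```

```text
File "s.py", line 11
    o,R3,c=get_obs(),None,None
IndentationError: unexpected indent
```

```bash
sed -i "s/^if __name__=='__main__': st()/if __name__=='__main__':\n    st()/" s.py; python3 s.py
```

```text
t 7.3333 rackxy [-0.0542  0.0084] z 0.1826 tooly [ 0.999 -0.     0.034] toolz [ 0.034  0.001 -0.999] F rack [ 0.8 -0.1 -8.1] op 0.11 g 59.0
world [0.499  0.0666 0.1826] q [-0.11  0.05  1.86  0.01  1.21 -0.37]
tilt -1.92 foot [-0.0486  0.0086  0.0147]
```

carry_out --plan '[[[0.0055,0.0015,0.0001,-0.0086,0.0329,0,0],[0.011,0.0029,0.0001,-0.0173,0.0658,0,0],[0.0166,0.0044,-0.0002,-0.0259,0.0986,0,0],[0.0221,0.0058,-0.0006,-0.0346,0.1315,0,0],[0.0276,0.0072,-0.0013,-0.0432,0.1644,0,0]]]'

```text
time_s: 7.75
eef_pos: [0.5271, 0.0738, 0.1814]
eef_rot: [-0.042, 0.609, 0.79, -0.053]
wrist_force: [-0.2, 0.3, -7.7]
opening: 0.105
grasp_force: 59.0
```

```bash
python3 s.py
```

```text
t 7.75 rackxy [-0.0252  0.0083] z 0.1814 tooly [ 0.991 -0.    -0.135] toolz [-0.135  0.001 -0.991] F rack [-0.1  0.3 -7.7] op 0.105 g 59.0
world [0.5271 0.0738 0.1814] q [-0.06  0.23  1.66 -0.04  1.38 -0.31]
tilt 7.76 foot [-0.0479  0.0084  0.0149]
```

carry_out --plan '[[[0.0055,0.0014,-0.0008,-0.0086,0.0329,0,0],[0.0109,0.0029,-0.0019,-0.0173,0.0658,0,0],[0.0163,0.0043,-0.0031,-0.0259,0.0986,0,0],[0.0217,0.0057,-0.0045,-0.0346,0.1315,0,0],[0.027,0.0071,-0.0061,-0.0432,0.1644,0,0]]]'

```text
time_s: 8.17
eef_pos: [0.5545, 0.081, 0.1752]
eef_rot: [-0.093, 0.604, 0.783, -0.12]
wrist_force: [-0.3, 0.1, -7.1]
opening: 0.109
grasp_force: 59.0
```

```bash
python3 s.py
```

```text
t 8.1667 rackxy [0.0031 0.0082] z 0.1752 tooly [ 0.954 -0.    -0.3  ] toolz [-0.3    0.001 -0.954] F rack [-0.2  0.2 -7.1] op 0.109 g 59.0
world [0.5545 0.081  0.1752] q [-0.02  0.42  1.45 -0.08  1.56 -0.26]
tilt 17.45 foot [-0.0473  0.0083  0.0149]
```

carry_out --plan '[[[0.0052,0.0014,-0.0018,-0.0086,0.0329,0,0],[0.0104,0.0027,-0.0037,-0.0173,0.0658,0,0],[0.0156,0.0041,-0.0059,-0.0259,0.0986,0,0],[0.0206,0.0054,-0.0082,-0.0346,0.1315,0,0],[0.0256,0.0067,-0.0107,-0.0432,0.1644,0,0]]]'

```text
time_s: 8.58
eef_pos: [0.5806, 0.0877, 0.1651]
eef_rot: [-0.143, 0.594, 0.77, -0.186]
wrist_force: [0.8, 1.4, -2.5]
opening: 0.101
grasp_force: 59.8
```

```bash
python3 s.py; python3 look.py a
```

```text
t 8.5833 rackxy [0.03   0.0081] z 0.1651 tooly [ 0.89  -0.    -0.456] toolz [-0.456  0.001 -0.89 ] F rack [ 1.1  1.2 -2.5] op 0.101 g 59.8
world [0.5806 0.0877 0.1651] q [ 0.01  0.61  1.24 -0.11  1.75 -0.24]
tilt 27.12 foot [-0.0466  0.0082  0.0156]
t 8.5833 rackxy [0.03   0.0081] z 0.1651 tooly [ 0.89  -0.    -0.456] toolz [-0.456  0.001 -0.89 ] F rack [ 1.1  1.2 -2.5] op 0.101 g 59.8
world [0.5806 0.0877 0.1651] q [ 0.01  0.61  1.24 -0.11  1.75 -0.24]
side bar -0.15 66 0.0233
side bar -0.1 58 0.0236
side bar 0.1 28 0.0218
side bar 0.15 29 0.0247
side slate z 0.145 203 x [0.0122 0.0161 0.0204] y [-0.0577  0.0771] slope -0.004
side slate z 0.165 187 x [0.0219 0.0258 0.0301] y [-0.0579  0.0741] slope -0.008
side slate z 0.185 228 x [0.0257 0.036  0.0473] y [-0.0598  0.076 ] slope -0.033
side slate z 0.205 130 x [0.0316 0.0681 0.1025] y [-0.0089  0.0142] slope -0.962
top bar -0.15 54 0.0234
top bar -0.1 65 0.0232
top bar 0.1 0 0
top bar 0.15 12 0.0243
top slate z 0.145 57 x [0.0127 0.0164 0.0207] y [-0.0544 -0.019 ] slope 0.025
top slate z 0.165 58 x [0.0231 0.0267 0.0305] y [-0.0543 -0.0192] slope 0.009
top slate z 0.185 66 x [0.0333 0.0372 0.0457] y [-0.0531 -0.0187] slope -0.122
```

View pics/aside.png

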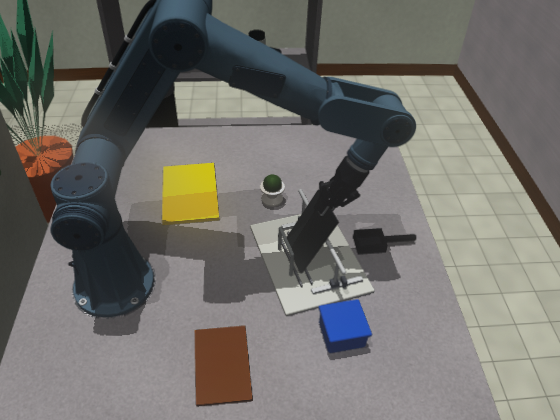

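The slate (312,240) is tilted about 27° over the backrest and held at (345,190), with some weight already on the foot or bar. I continue gently.

carry_out --plan '[[[0.001,0.0003,-0.0006,-0.0018,0.007,0,0],[0.002,0.0005,-0.0012,-0.0038,0.0145,0,0],[0.003,0.0008,-0.0018,-0.0057,0.0218,0,0],[0.0043,0.0011,-0.0023,-0.0076,0.029,0,0],[0.0043,0.0011,-0.0023,-0.0076,0.029,0,0]]]'

```text
time_s: 9.1
eef_pos: [0.5849, 0.0887, 0.1631]
eef_rot: [-0.152, 0.592, 0.767, -0.196]
wrist_force: [-0.9, 1.4, -5.6]
opening: 0.105
grasp_force: 59.6
```

```bash
python3 s.py; python3 -c "
from bench import get_obs;print(get_obs()['torque'])"
```

```text
t 9.1 rackxy [0.0344 0.0079] z 0.1631 tooly [ 0.877 -0.    -0.481] toolz [-0.481  0.001 -0.877] F rack [-0.5  1.5 -5.6] op 0.105 g 59.6
world [0.5849 0.0887 0.1631] q [ 0.01  0.64  1.2  -0.12  1.78 -0.24]
tilt 28.73 foot [-0.0463  0.008   0.0158]
[ 0.27186725 -0.58819487 -0.12529682]
```

carry_out --plan '[[[0,0,-0.0005,0,0,0,0],[0,0,-0.001,0,0,0,0],[0,0,-0.0013,0,0,0,0],[0,0,-0.0013,0,0,0,0],[0,0,-0.0013,0,0,0,0]]]'

```text
time_s: 9.52
eef_pos: [0.5851, 0.0887, 0.1629]
eef_rot: [-0.151, 0.592, 0.767, -0.196]
wrist_force: [1.1, 2.9, 0.9]
opening: 0.107
grasp_force: 60.4
```

```bash
python3 s.py
```

```text
t 9.5167 rackxy [0.0347 0.0079] z 0.1629 tooly [ 0.878 -0.    -0.479] toolz [-0.479  0.    -0.878] F rack [1.8 2.5 0.9] op 0.107 g 60.4
world [0.5851 0.0887 0.1629] q [ 0.01  0.64  1.2  -0.12  1.78 -0.24]
tilt 28.64 foot [-0.0459  0.0079  0.0154]
```

The floor now carries the foot. I turn a little more until the bar is felt.

carry_out --plan '[[[0.0007,0.0002,-0.0004,-0.0012,0.0048,0,0],[0.0014,0.0004,-0.0008,-0.0025,0.0097,0,0],[0.0022,0.0006,-0.0012,-0.0038,0.0145,0,0],[0.0028,0.0007,-0.0015,-0.005,0.0193,0,0],[0.0028,0.0007,-0.0015,-0.005,0.0193,0,0]]]'

```text
time_s: 9.93
eef_pos: [0.586, 0.0888, 0.1612]
eef_rot: [-0.159, 0.59, 0.764, -0.206]
wrist_force: [-8.8, -2.0, 5.0]
opening: 0.107
grasp_force: 60.3
```

```bash
python3 s.py; python3 look.py b | grep slate; python3 -c "
import cv2
im=cv2.imread('pics/bside.png')[170:320,230:400];cv2.imwrite('pics/bcrop.png',cv2.resize(im,None,fx=4,fy=4,interpolation=3))"
```

```text
t 9.9333 rackxy [0.0355 0.0078] z 0.1612 tooly [ 0.864 -0.001 -0.503] toolz [-0.503  0.001 -0.864] F rack [-9.1  0.3  5. ] op 0.107 g 60.3
world [0.586  0.0888 0.1612] q [ 0.02  0.67  1.18 -0.12  1.81 -0.24]
tilt 30.21 foot [-0.049   0.0079  0.016 ]
side slate z 0.145 215 x [0.0172 0.022  0.0263] y [-0.0568  0.075 ] slope -0.013
side slate z 0.165 200 x [0.0288 0.033  0.0382] y [-0.0581  0.0793] slope -0.005
side slate z 0.185 267 x [0.0341 0.0452 0.0614] y [-0.0603  0.076 ] slope -0.031
side slate z 0.205 144 x [0.0438 0.0879 0.1231] y [-0.0114  0.0157] slope -0.902
top slate z 0.145 67 x [0.0162 0.0206 0.0248] y [-0.0539 -0.0173] slope -0.001
top slate z 0.165 64 x [0.0283 0.0326 0.0369] y [-0.0544 -0.0176] slope 0.021
top slate z 0.185 87 x [0.04   0.0457 0.0524] y [-0.0539 -0.0184] slope -0.03
```

View pics/bcrop.png

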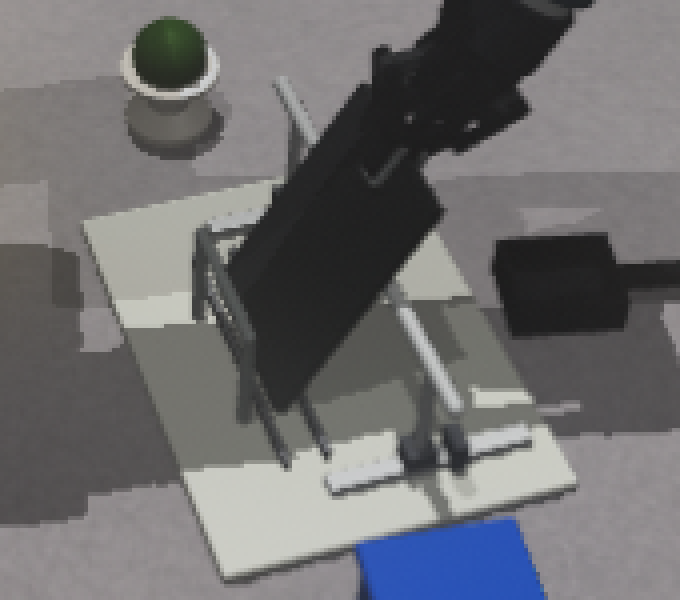

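The crop shows the slate lying on the bar, its foot between the lips, and the backrest block against its end stop. The bar pushes back with 9 N. I release and look.

carry_out --plan '[[[0,0,0,0,0,0,0.12],[0,0,0,0,0,0,0.15],[0,0,0,0,0,0,0.2],[0,0,0,0,0,0,0.27],[0,0,0,0,0,0,0.35]]]'

```text
time_s: 10.45
eef_pos: [0.5882, 0.0893, 0.1608]
eef_rot: [-0.157, 0.59, 0.765, -0.203]
wrist_force: [0.4, 0.0, -1.1]
opening: 0.348
grasp_force: 0.0
```

```bash
python3 s.py; python3 look.py c | grep -E "slate|bar"
```

```text
t 10.45 rackxy [0.0378 0.0077] z 0.1608 tooly [ 0.868 -0.    -0.497] toolz [-0.497  0.    -0.868] F rack [ 0.4 -0.1 -1.1] op 0.348 g 0.0
world [0.5882 0.0893 0.1608] q [ 0.02  0.67  1.18 -0.12  1.8  -0.24]
tilt 29.78 foot [-0.0457  0.0077  0.0149]
side bar -0.15 64 0.0235
side bar -0.1 55 0.0231
side bar 0.1 38 0.0227
side bar 0.15 31 0.0237
side slate z 0.145 227 x [0.017  0.0219 0.0268] y [-0.0599  0.0749] slope -0.011
side slate z 0.165 195 x [0.029  0.0344 0.0408] y [-0.0574  0.0735] slope -0.008
side slate z 0.185 274 x [0.0287 0.048  0.0937] y [-0.0563  0.0726] slope 0.015
side slate z 0.205 134 x [0.033  0.0848 0.1252] y [-0.0119  0.0155] slope -1.114
top bar -0.15 52 0.0236
top bar -0.1 66 0.0234
top bar 0.1 0 0
top bar 0.15 3 0.024
top slate z 0.145 68 x [0.0163 0.0211 0.0254] y [-0.0541 -0.0173] slope -0.026
top slate z 0.165 71 x [0.0287 0.0335 0.0376] y [-0.0551 -0.0179] slope -0.018
top slate z 0.185 80 x [0.0413 0.0462 0.0526] y [-0.054  -0.0191] slope -0.012
```

Released with no contact force, and the slate stays at about 30°. I retreat along the tool axis.

carry_out --plan '[[[0.0048,0.0013,0.0087,0,0,0,0.35],[0.0144,0.0038,0.026,0,0,0,0.35],[0.0264,0.007,0.0477,0,0,0,0.35],[0.0385,0.0101,0.0694,0,0,0,0.35],[0.0481,0.0126,0.0868,0,0,0,0.35]]]'

```text
time_s: 10.97
eef_pos: [0.6372, 0.1022, 0.2502]
eef_rot: [-0.156, 0.59, 0.765, -0.203]
wrist_force: [-0.1, 0.3, 1.2]
opening: 0.35
grasp_force: 0.0
```

carry_out --plan '[[[0,0,0.02,0,0,0,0.35],[0,0,0.05,0,0,0,0.35],[0,0,0.08,0,0,0,0.35],[0,0,0.1,0,0,0,0.35],[0,0,0.1,0,0,0,0.35]]]'

```text
time_s: 11.38
eef_pos: [0.6373, 0.1021, 0.3544]
eef_rot: [-0.153, 0.591, 0.766, -0.201]
wrist_force: [-0.8, -0.3, 1.6]
opening: 0.356
grasp_force: 0.0
```

```bash
python3 look.py d; python3 -c "
import cv2
im=cv2.imread('pics/dside.png')[170:320,230:400];cv2.imwrite('pics/dcrop.png',cv2.resize(im,None,fx=4,fy=4,interpolation=3))"
```

```text
t 11.3833 rackxy [0.0886 0.0076] z 0.3544 tooly [ 0.872 -0.001 -0.489] toolz [-0.489 -0.002 -0.872] F rack [-0.8 -0.1  1.6] op 0.356 g 0.0
world [0.6373 0.1021 0.3544] q [ 0.03  0.67  0.79 -0.14  2.18 -0.28]
side bar -0.15 66 0.0233
side bar -0.1 56 0.0233
side bar 0.1 37 0.0222
side bar 0.15 31 0.0239
side slate z 0.145 220 x [0.0177 0.0223 0.027 ] y [-0.0575  0.0718] slope -0.017
side slate z 0.165 228 x [0.0293 0.0343 0.0391] y [-0.0587  0.0743] slope -0.01
side slate z 0.185 237 x [0.042  0.0463 0.0528] y [-0.0599  0.0763] slope -0.001
top bar -0.15 55 0.0234
top bar -0.1 66 0.0232
top bar 0.1 0 0
top bar 0.15 0 0
top slate z 0.145 60 x [0.0173 0.0214 0.0258] y [-0.055  -0.0186] slope -0.058
top slate z 0.165 70 x [0.0288 0.033  0.0372] y [-0.0551 -0.0165] slope -0.064
top slate z 0.185 83 x [0.041  0.046  0.0524] y [-0.0544 -0.0166] slope -0.032
```

View pics/dcrop.png

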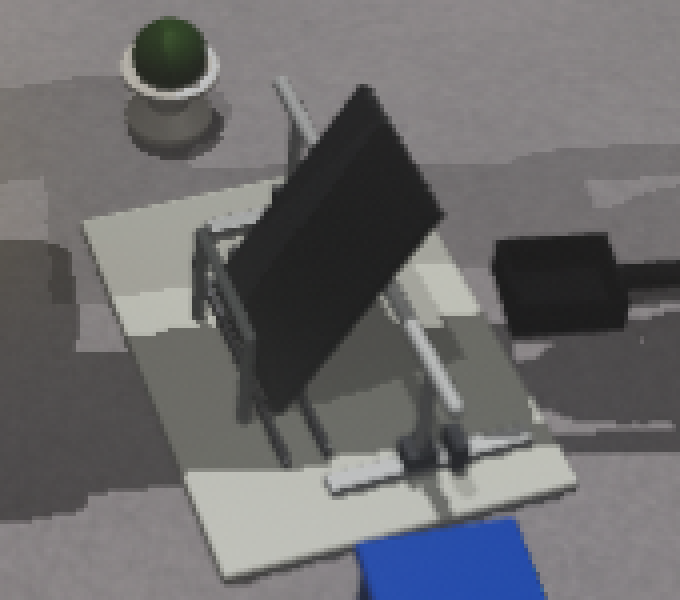

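The crop shows the slate leaning about 31° on the slid-out backrest with its foot in the groove. The gripper is clear and the bystanders are unmoved.

```bash
python3 -c "
from bench import hand_in;print(hand_in())"
```

```text
the job is handed in; nothing more can be done
None
```

The job is handed in, verdict not shown: the backrest was pushed out to its stops first, and the slate was then eased over and now leans on it at about 31° with its foot in the groove; the tub, moss ball holder and scoop were not touched.

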